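Switch the vial diverter to the other lane and feed the vials

ROBOT

A 7-joint arm with a two-finger parallel gripper is mounted at the origin on a cart in front of the work surface, level with it; the furniture and walls round the work are solid. World frame = base frame: x ahead of the robot, y to its left, z up, the work surface at z = 0. Lengths are in m, angles in rad, forces in N, time in s.
With the tool pointing down it reaches from about 0.4 to 0.85 m from the base axis. Payload 10.4 kg.
Tool frame: the origin (TCP) lies at the very end of the fingers, on their centre line; the grasp point (between the pads) lies 19 mm behind it; z points along the fingers, x is the direction in which the jaws open and shut, and the axes are right-handed (so a half turn about z gives the same grasp; the last joint's range is limited). The gripper opens to 87 mm and grips with 3 to 60 N. Pads are 19 mm wide; open, the fingers measure 117 mm over their backs; the gripper's body (75 mm by 190 mm) begins 51 mm behind the grasp point.
Start: joints at [1.231, 0.332, -0.065, 1.46, 0.022, 1.35, -0.088], TCP at [0.195, -0.594, 0.223] pointing down, gripper open.
Joint ranges: [-2.6, 2.6], [-0.5, 2.12], [-1.47, 1.34], [0.16, 2.42], [-1.27, 4.41], [0.06, 2.06], [-2.6, 2.6]. Speed limits (rad/s): [2.22, 2.22, 2.79, 2.79, 3.14, 3.14, 3.14].

INTERFACE

Orientations are given as a unit quaternion [x, y, z, w].
In Python, from bench import r gives the robot as it stands. The module is installed in compiled form; this text tells all that it offers.
- The arm moves only by the tool carry_out, never from a script. Its argument "commands" is a list that holds one entry, the list of rows, each a list of 7 numbers: the closure in counts, from 0 (fully open) to 255 (shut), then the shift along the tool's x, y, z in units of 25 mm (1.0 is 25 mm), then the turn, a rotation vector about the tool's x, y, z in units of 5 degrees (1.0 is 5 degrees). A call has 1 to 12 rows; each row is the pose to reach, as a shift and turn from the pose measured when the call began, along the tool's axes at that moment; what a row does not reach only later rows make up. A row lasts 1/8 s, in which the tool goes at most 62.5 mm and 10.7 degrees, less where a joint would pass 70% of its speed; a pose out of reach is approached as far as the arm can. A call with a gripper value outside its range is refused whole. The fingers move at their own pace and stop on an object; "grip_force" is the grip in N (left out, the last holds). Time passes only in rows, so rows that repeat a pose let the fingers close. It gives the time, the measured TCP pose, the force and the opening at its end, in the units of the state.
- r.read_state(): the state, without advancing time (a new reading comes with each control period).
- r.camera(name): name is "scene" or "top" or "wrist"; returns the picture (400x640x3 uint8, blue, green, red); there is no depth.
- r.camera_info(name): a dict with "fx", "fy", "cx", "cy" (pixels), "k1" (the pictures are not rectified: a ray, as slopes to the right and down, at radius r is drawn at 1 + k1 r^2 times it, then the intrinsics apply), "origin" and "rotation" of the camera in the world. Camera axes: x right, y down, z forward; pixel columns grow to the right and rows downward; lengths in m; the calibration is good to about 2 mm. A picture is of the moment at which its call begins: read the wrist's pose just before it. camera_info takes no time and is no camera call; for the wrist camera it gives the pose at the moment of the call.
- r.close_job(): hands the job in, once; it reports no verdict.
The state is a dict: "time": time; "joint_positions": joint angles; "joint_vel": joint speeds; "joint_torque": joint torques, N m; "ee_pos": TCP position; "eef_rot": TCP orientation; "ft_force": force on the tool from outside, world axes, zero at the start; "torque": the same for the moment, N m; "width": finger opening in m.
Only numpy, scipy, OpenCV 4.12 (cv2) and the standard library are available. Lean on these libraries where they do the work, as an engineer would, in place of code of your own. Each camera call takes 0.05 s, during which the arm holds its last target.

TASK

The left lane of the vial diverter has its three vials. Press down the raised pedal in front so that the seesaw gate rocks over its pivot to the other side and stays there, then push the three vials that lie on the infeed shelf to the right over its edge, so that they drop through the gate and roll down the right lane. Only push and press: grasp and lift nothing, leave the vials in the left lane and the things on the table alone, and finish clear of everything.

Things in the scene. Friction and masses are not known exactly. Their poses are not given: they have to be found in the camera images.
- diverter: Vial diverter, a fixed bench fixture 345 mm wide (y), 178 mm high. Origin: middle of its foot on the table; x away from the robot, y to its left, z up, turned a little about z. Two upright plates 36 mm apart (clear in front, aluminium behind) form a slot along y: infeed shelf on top left of the middle, seesaw gate in the middle, a sloping lane to either side. Vials roll to the gate's lower side.
- gate (a joint): Seesaw gate, hinged along the diverter's x, 100 mm above the table at its middle. 0 = level, positive = right side (-y) low so that vials roll to the right lane, negative = left low; stops at -0.38 and +0.38 rad. Starts at the left stop. A weight over the pivot, behind, makes it topple: pushed past level it falls on by itself and stays. About 0.5 N on a pedal moves it.
- right_pedal (a point): Middle of the top of the right rubber pedal (38 mm in x, 34 mm in y) on the bar before the clear plate that turns with the gate: 82 mm right of the pivot, 70 mm in front of the slot's middle, 29 mm clear of the plate. Up at the start (about 138 mm above the table), 108 mm when level, 78 mm when fully down. Axes turn with the gate.
- left_pedal (a point): The same on the left pedal, 82 mm left of the pivot; down at the start.
- shelf_edge (a point): Middle of the right edge of the level white infeed shelf, on its top, 150 mm above the table and 10 mm left of the diverter's middle; axes as the diverter's. The shelf runs 85 mm to the left, open above and at its left end, with fences 4 mm high in front and behind. Pairs of ribs 1.5 mm high, 4 mm to either side of each vial, keep the vials from rolling; a light push rolls them over.
- right_lane (a point): Lower end of the right lane, where a vial's middle comes to rest; axes as the diverter's. Both lanes slope outward at 20 degrees between the plates (plate tops 108 mm above the table) from 43 mm (floor 79 mm high) to end stops 152 mm from the diverter's middle (floor 39 mm high).
- vial_0_centre (a point): Centre of a waiting capped glass vial, 12 mm in diameter, 34 mm long, 10 to 15 g, lying on the infeed shelf along the diverter's x (cap to the front) in the first seat, nearest the throat (26 mm left of the diverter's middle, 6 mm above the shelf). Its axes roll with it.
- vial_1_centre (a point): Centre of a waiting capped glass vial, 12 mm in diameter, 34 mm long, 10 to 15 g, lying on the infeed shelf along the diverter's x (cap to the front) in the middle seat (50 mm left of the diverter's middle, 6 mm above the shelf). Its axes roll with it.
- vial_2_centre (a point): Centre of a waiting capped glass vial, 12 mm in diameter, 34 mm long, 10 to 15 g, lying on the infeed shelf along the diverter's x (cap to the front) in the third seat, farthest left (74 mm left of the diverter's middle, 6 mm above the shelf). Its axes roll with it.
- done_vial_0_centre (a point): Centre of one of the three same vials already lying in the left lane against its end stop (outermost); to be left alone.
- done_vial_1_centre (a point): Centre of one of the three same vials already lying in the left lane against its end stop (middle); to be left alone.
- done_vial_2_centre (a point): Centre of one of the three same vials already lying in the left lane against its end stop (innermost); to be left alone.
- fitting_jar: Bystander: jar, 45 mm wide, 58 mm high, standing at the right; origin at its underside.
- sample_jar: Bystander: sample jar, 41 mm wide, 53 mm high, standing at the left; origin at its underside.
- throat_stop (a point): Top middle of the upright stop plate right of the throat, 178 mm above the table, 4 mm thick, its left face 23 mm right of the shelf's edge. A vial pushed past the edge drops between edge and stop plate on the gate. Axes as the diverter's.
- table_vial_2: Bystander: a vial of the same kind standing upright by itself on the table at the left front; origin at its underside.

How it is judged:
On the way, in this order (a step that is already met when the one before it is completed fails the run):
1. the gate has rocked to the right while all three vials still wait on the shelf (value of joint gate above 0.33 rad and z of each of vial_0_centre, vial_1_centre, vial_2_centre in the frame of diverter above 0.15 m), for 0.2 s.
2. all three vials have gone down the right lane (y of vial_0_centre in the frame of diverter between -0.152 and -0.05 m and x of vial_0_centre in the frame of diverter between -0.018 and 0.018 m and z of vial_0_centre in the frame of diverter between 0.03 and 0.092 m and y of vial_1_centre in the frame of diverter between -0.152 and -0.05 m and x of vial_1_centre in the frame of diverter between -0.018 and 0.018 m and z of vial_1_centre in the frame of diverter between 0.03 and 0.092 m and y of vial_2_centre in the frame of diverter between -0.152 and -0.05 m and x of vial_2_centre in the frame of diverter between -0.018 and 0.018 m and z of vial_2_centre in the frame of diverter between 0.03 and 0.092 m), for 0.2 s.
At the end, for the whole second after the job is handed in: The gate rests at its right stop (above 0.33 rad) and all three fed vials lie still (below 0.03 m/s) in the right lane, between its plates, 50 to 152 mm right of the diverter's middle (all of step 2 and value of joint gate above 0.33 rad and linear speed of each of vial_0, vial_1, vial_2 below 0.03 m/s); the robot touches nothing.
It fails at once if a waiting vial goes down the left lane ((y of vial_0_centre in the frame of diverter above 0.03 m and z of vial_0_centre in the frame of diverter below 0.12 m) or (y of vial_1_centre in the frame of diverter above 0.03 m and z of vial_1_centre in the frame of diverter below 0.12 m) or (y of vial_2_centre in the frame of diverter above 0.03 m and z of vial_2_centre in the frame of diverter below 0.12 m)).
It fails at once if a waiting vial is lifted more than 20 mm off the shelf (z of any of vial_0_centre, vial_1_centre, vial_2_centre in the frame of diverter above 0.176 m).
It fails at once if a waiting vial leaves the diverter ((x of vial_0_centre in the frame of diverter above 0.03 m or x of vial_0_centre in the frame of diverter below -0.03 m or y of vial_0_centre in the frame of diverter below -0.16 m) or (x of vial_1_centre in the frame of diverter above 0.03 m or x of vial_1_centre in the frame of diverter below -0.03 m or y of vial_1_centre in the frame of diverter below -0.16 m) or (x of vial_2_centre in the frame of diverter above 0.03 m or x of vial_2_centre in the frame of diverter below -0.03 m or y of vial_2_centre in the frame of diverter below -0.16 m)).
It fails at once if a vial in the left lane is moved by more than 10 mm (distance of any of done_vial_0_centre, done_vial_1_centre, done_vial_2_centre from where it was at the start of the episode above 0.01 m).
It fails at once if a bystander is moved by more than 20 mm (distance of any of fitting_jar, sample_jar, table_vial_2 from where it was at the start of the episode above 0.02 m).
It also fails if it takes over 45 s, if anything falls off the work surface, if the arm or the gripper's body presses on something with over 40 N, if the wrist force passes 120 N, or if a joint passes its speed limit or range.

## Working session

There is one attempt and no reset: what is moved stays moved. The work goes in short steps, Python scripts to look and compute and a tool call to move; the robot and the scene stay as the last step left them, time stands still between calls to the robot, and variables do not carry over. Pictures are saved under pics/ and viewed, and the job is handed in when it is done.

Besides the shell and the picture viewer there is one more tool, called after "Call:" as a command line: name --argument value ..., lists and objects as JSON in quotes. carry_out: Moves the arm, as the interface text tells. Its arguments: {"type":"object","properties":{"commands":{"type":"array"},"grip_force":{"type":"number"}},"required":["commands"]}

```bash
mkdir -p pics; python3 - <<'E'
from bench import r
import cv2
print(r.read_state())
for n in("scene","top","wrist"):
    print(n,r.camera_info(n))
for n in("scene","top"):
    cv2.imwrite(f"pics/{n}0.png",r.camera(n))
E
```

```text
{'time': 0.0, 'joint_positions': array([ 1.23144733,  0.33288779, -0.06471909,  1.46096525,  0.0215964 ,
        1.34988282, -0.08850381]), 'joint_vel': array([ 1.09398458e-03, -4.95708366e-05,  6.91611499e-04, -7.09918823e-04,
        1.35952513e-03,  7.44146149e-06,  3.14529595e-04]), 'joint_torque': array([-9.92668902e-05, -6.23258042e+01,  2.45843350e-02, -3.89898455e+01,
       -6.12694491e-02,  3.97063955e-02,  9.97323423e-05]), 'ee_pos': array([ 0.19455762, -0.59353125,  0.22173262]), 'eef_rot': array([ 8.09787458e-01, -5.86722889e-01, -6.02546178e-04, -4.01134523e-04]), 'ft_force': array([-0.59629365,  0.09482765,  0.19079609]), 'torque': array([-0.01609456, -0.02339665,  0.01377705]), 'width': 0.08689380643244705}
scene {'fx': 458.9198598403999, 'fy': 458.9198598403999, 'cx': 316.8514389715737, 'cy': 203.76965636780565, 'k1': -0.008954984264865752, 'origin': array([-0.16248911,  0.68477684,  1.09855063]), 'rotation': array([-0.32875019,  0.86644948, -0.35470265,  0.12399451])}
top {'fx': 427.8371704257385, 'fy': 427.8371704257385, 'cx': 314.64346821433173, 'cy': 199.41644688249707, 'k1': -0.044135653132065945, 'origin': array([ 0.33521243, -0.05156686,  1.44556685]), 'rotation': array([ 0.71221844, -0.70040385,  0.02690542, -0.03815014])}
wrist {'fx': 298.2969363382381, 'fy': 298.2969363382381, 'cx': 319.15985293178124, 'cy': 199.9590929309124, 'k1': -0.0038507990877385354, 'origin': array([ 0.26963418, -0.56845546,  0.38445884]), 'rotation': array([ 0.8015468 , -0.58056484, -0.084716  ,  0.11528397])}
```

View pics/scene0.png

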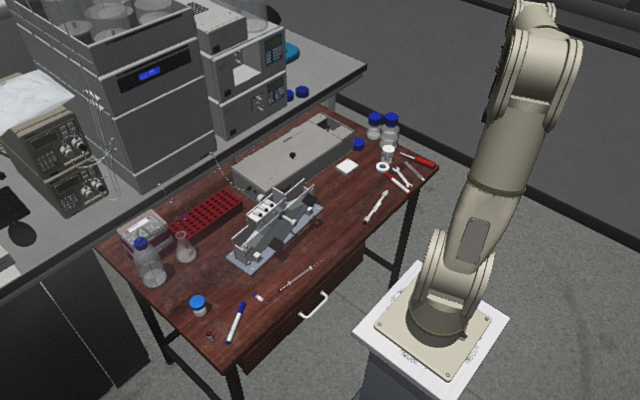

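View pics/top0.png

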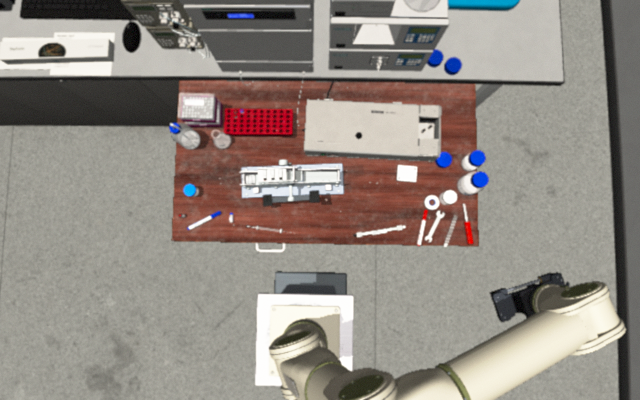

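```bash
cat > h.py <<'E'
import numpy as np,cv2
from scipy.spatial.transform import Rotation as R
from bench import r
def ray(name,uv,info=None):
    c=info or r.camera_info(name)
    K=np.array([[c['fx'],0,c['cx']],[0,c['fy'],c['cy']],[0,0,1]])
    p=cv2.undistortPoints(np.array([[uv]],float),K,np.array([c['k1'],0,0,0.]))[0,0]
    return np.array(c['origin']),R.from_quat(c['rotation']).apply([p[0],p[1],1])
def onz(name,uv,z,info=None):
    o,d=ray(name,uv,info); return o+d*(z-o[2])/d[2]
def proj(name,P,info=None):
    c=info or r.camera_info(name)
    q=R.from_quat(c['rotation']).inv().apply(np.array(P)-c['origin']); s=q[:2]/q[2]
    s=s*(1+c['k1']*(s@s)); return np.array([c['fx']*s[0]+c['cx'],c['fy']*s[1]+c['cy']])
E
python3 - <<'E'
import cv2
a=cv2.imread('pics/top0.png')[140:220,220:360]; cv2.imwrite('pics/top0c.png',cv2.resize(a,None,fx=5.6,fy=5.6,interpolation=cv2.INTER_CUBIC))
a=cv2.imread('pics/scene0.png')[165:285,215:335]; cv2.imwrite('pics/scene0c.png',cv2.resize(a,None,fx=5,fy=5,interpolation=cv2.INTER_CUBIC))
E
```

```text
(no output)
```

View pics/top0c.png

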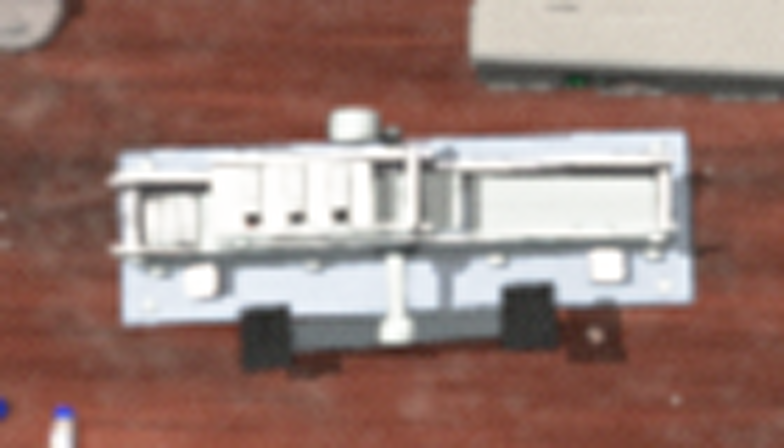

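View pics/scene0c.png

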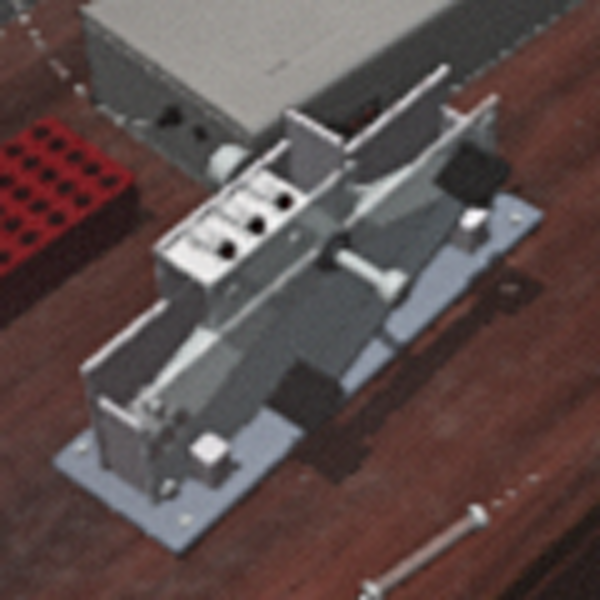

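```bash
python3 - <<'E'
from h import *
f=lambda x,y:(220+(x+.5)/5.6-.5,140+(y+.5)/5.6-.5)
for n,p,z in [('TL',(120,152),.006),('TR',(688,132),.006),('BR',(692,302),.006),('BL',(122,325),.006),('rped',(528,317),.138),('lped',(267,338),.078),('c2',(252,219),.158),('c1',(296,217),.158),('c0',(340,215),.158),('stop',(412,188),.178),('post',(396,332),.1)]:
    print(n,onz('top',f(*p),z).round(4))
g=lambda x,y:(215+(x+.5)/5-.5,165+(y+.5)/5-.5)
for n,p,z in [('BL',(180,550),.006),('BR',(542,213),.006),('TL',(57,462),.006),('rped',(474,172),.138),('lped',(307,392),.078),('c2',(227,247),.156),('c1',(257,224),.156),('c0',(285,201),.156)]:
    print('s',n,onz('scene',g(*p),z).round(4))
E
```

```text
TL [0.576  0.2261 0.006 ]
TR [ 0.5934 -0.12    0.006 ]
BR [ 0.4895 -0.1236  0.006 ]
BL [0.47   0.2213 0.006 ]
rped [ 0.4656 -0.0272  0.138 ]
lped [0.4571 0.1237 0.078 ]
c2 [0.5148 0.1234 0.158 ]
c1 [0.5162 0.0995 0.158 ]
c0 [0.5177 0.0756 0.158 ]
stop [0.53   0.0354 0.178 ]
post [0.4597 0.0479 0.1   ]
s BL [0.4743 0.2149 0.006 ]
s BR [ 0.4943 -0.1286  0.006 ]
s TL [0.5749 0.2201 0.006 ]
s rped [ 0.4664 -0.0288  0.138 ]
s lped [0.4586 0.1225 0.078 ]
s c2 [0.5176 0.1211 0.156 ]
s c1 [0.5179 0.0975 0.156 ]
s c0 [0.519  0.0742 0.156 ]
```

```bash
cat >> h.py <<'E'
O=np.array([.534,.049,0]);YAW=.052
RD=R.from_euler('z',YAW)
# tool: z down, x along diverter -y
RT=R.from_matrix(np.column_stack([RD.apply([0,-1,0]),RD.apply([-1,0,0]),[0,0,-1]]))
def W(d): return O+RD.apply(d)
def delta(p,rot=True):
    s=r.read_state(); q=R.from_quat(s['eef_rot'])
    a=q.inv().apply(np.array(p)-s['ee_pos'])/.025
    b=np.degrees((q.inv()*RT).as_rotvec())/5
    print('tcp',s['ee_pos'].round(4),'t',round(s['time'],2),'F',s['ft_force'].round(2),'w',round(s['width'],4))
    print('shift',a.round(2),'rot',b.round(2))
E
python3 - <<'E'
from h import *
print(RT.as_matrix().round(3),W([-.072,-.08,.19]))
delta(W([-.072,-.08,.2]))
E
```

```text
[[ 0.052 -0.999  0.   ]
 [-0.999 -0.052 -0.   ]
 [ 0.     0.    -1.   ]] [ 0.46625545 -0.03463418  0.19      ]
tcp [ 0.1946 -0.5936  0.2219] t 0.1 F [-0.39  0.57  0.58] w 0.0867
shift [-17.86 -17.29   0.9 ] rot [0.   0.01 3.03]
```

Call:
carry_out --commands '[[[255, -1.6, -1.6, 0, 0, 0, 0.3], [255, -3.2, -3.2, 0, 0, 0, 0.6], [255, -4.8, -4.7, 0, 0, 0, 0.9], [255, -6.4, -6.2, 0, 0, 0, 1.2], [255, -8, -7.7, 0, 0, 0, 1.5], [255, -9.6, -9.2, 0, 0, 0, 1.8], [255, -11.2, -10.8, 0, 0, 0, 2.1], [255, -12.8, -12.4, 0, 0, 0, 2.4], [255, -14.4, -14, 0, 0, 0, 2.7], [255, -16, -15.5, 0, 0, 0, 3], [255, -17.4, -16.8, 0, 0, 0, 3], [255, -17.9, -17.3, 0, 0, 0, 3]]]' --grip_force 10

```text
time: 1.6
ee_pos: [0.4667, -0.0305, 0.2223]
eef_rot: [0.728, -0.686, -0.001, -0.001]
ft_force: [-0.1, 0.0, 0.1]
width: 0.0006
```

```bash
python3 - <<'E'
from h import *
delta(W([-.072,-.08,.15]))
i=r.camera_info('wrist'); a=r.camera('wrist'); cv2.imwrite('pics/w1.png',a)
print(proj('wrist',W([-.07,-.076,.138]),i))
cv2.imwrite('pics/s1.png',cv2.resize(r.camera('scene')[125:285,175:375],None,fx=3.7,fy=3.7,interpolation=cv2.INTER_CUBIC))
E
```

```text
tcp [ 0.4667 -0.0305  0.2223] t 1.6 F [-0.14  0.05  0.15] w 0.0006
shift [0.17 0.03 2.89] rot [0.   0.02 0.08]
[320.77396652 204.99109558]
```

View pics/w1.png

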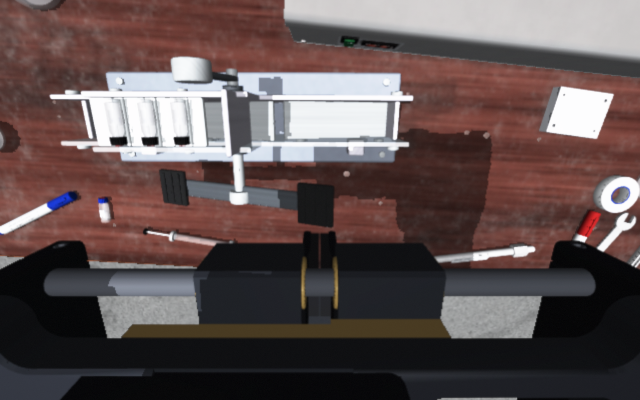

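View pics/s1.png

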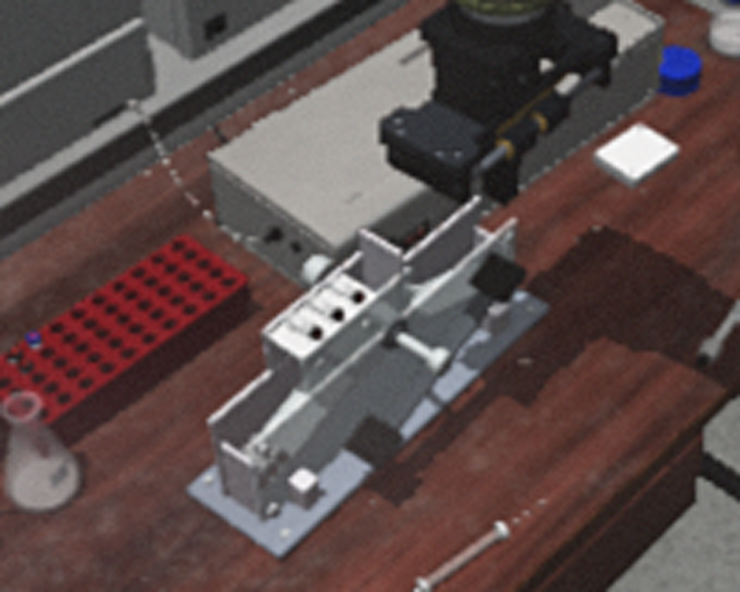

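```bash
python3 - <<'E'
from h import *
s=r.read_state();
for n,d in [('rp',[-.07,-.076,.138]),('lp',[-.07,.076,.078]),('v2',[0,.074,.162]),('v1',[0,.05,.162]),('v0',[0,.026,.162]),('stoptop',[0,-.015,.178]),('FL',[-.05,.1725,.006]),('tcp',None)]:
    print(n,proj('wrist',s['ee_pos'] if d is None else W(d)).round(1))
a=cv2.imread('pics/w1.png')
cv2.imwrite('pics/w1c.png',cv2.resize(a[60:260,40:420],None,fx=2.1,fy=2.1,interpolation=cv2.INTER_CUBIC))
E
```

```text
rp [319.6 204.7]
lp [176.4 186.8]
v2 [113.4 121. ]
v1 [146.4 121.2]
v0 [179.4 121.4]
stoptop [229.6 122.5]
FL [124.9 157.4]
tcp [321.  249.4]
```

View pics/w1c.png

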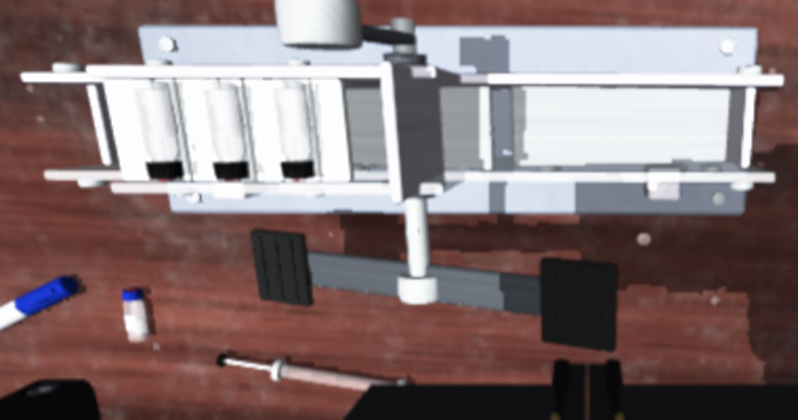

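Call:
carry_out --commands '[[[255, 0.1, 0, 1.5, 0, 0, 0], [255, 0.15, 0, 2.8, 0, 0, 0], [255, 0.15, 0, 3.2, 0, 0, 0], [255, 0.15, 0, 3.5, 0, 0, 0], [255, 0.15, 0, 3.8, 0, 0, 0], [255, 0.15, 0, 4.1, 0, 0, 0], [255, 0.15, 0, 4.4, 0, 0, 0], [255, 0.15, 0, 4.7, 0, 0, 0], [255, 0.15, 0, 5.0, 0, 0, 0], [255, 0.15, 0, 5.3, 0, 0, 0], [255, 0.15, 0, 5.3, 0, 0, 0]]]'

```text
time: 3.08
ee_pos: [0.4662, -0.0349, 0.089]
eef_rot: [0.728, -0.686, -0.001, -0.0]
ft_force: [-0.0, 0.4, 0.1]
width: 0.0002
```

```bash
python3 - <<'E'
from h import *
delta(W([-.072,-.08,.15]))
cv2.imwrite('pics/s2.png',cv2.resize(r.camera('scene')[125:285,175:375],None,fx=3.7,fy=3.7,interpolation=cv2.INTER_CUBIC))
cv2.imwrite('pics/w2.png',r.camera('wrist'))
E
```

```text
tcp [ 0.4662 -0.0349  0.089 ] t 3.08 F [-0.04  0.38  0.09] w 0.0002
shift [-0.02 -0.   -2.44] rot [0.02 0.03 0.08]
```

View pics/s2.png

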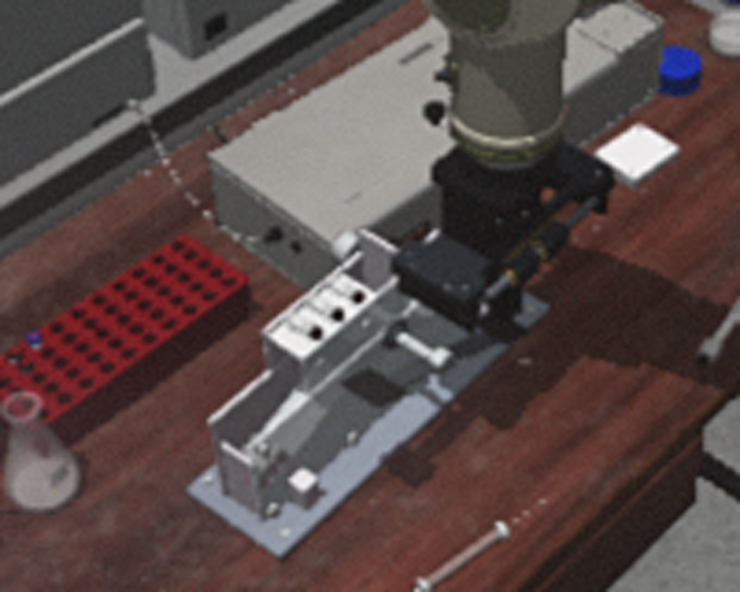

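View pics/w2.png

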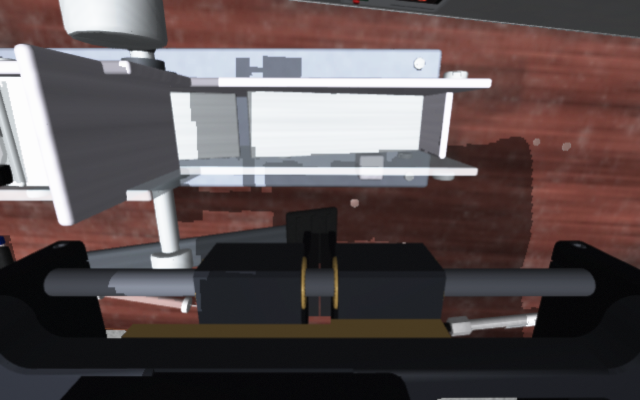

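Call:
carry_out --commands '[[[255, 0, 0, -1.5, 0, 0, 0], [255, 0, 0, -3.5, 0, 0, 0], [255, 0, 0, -5.2, 0, 0, 0], [255, 0, 0, -5.2, 0, 0, 0]]]'

```text
time: 3.68
ee_pos: [0.4686, -0.0352, 0.2232]
eef_rot: [0.728, -0.686, 0.002, -0.002]
ft_force: [0.1, 0.4, -0.0]
width: 0.0003
```

```bash
python3 - <<'E'
from h import *
delta(W([0,.112,.215]))
cv2.imwrite('pics/s3.png',cv2.resize(r.camera('scene')[125:285,175:375],None,fx=3.7,fy=3.7,interpolation=cv2.INTER_CUBIC))
E
```

```text
tcp [ 0.4686 -0.0352  0.2232] t 3.67 F [ 0.09  0.36 -0.05] w 0.0003
shift [-7.69 -2.84  0.34] rot [-0.06  0.    0.08]
```

View pics/s3.png

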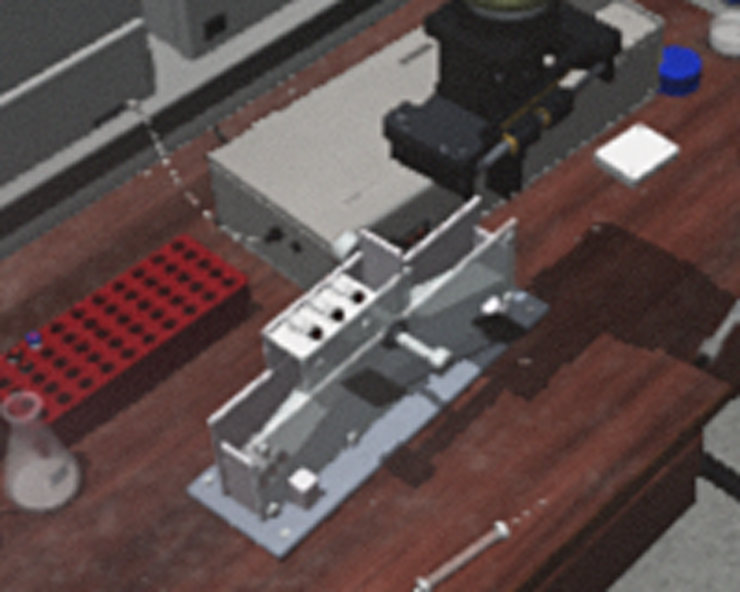

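The gate is over to the right: the right pedal is down at about (495,325) and the left one is up at (370,385). All three vials are still on the shelf. Next I'll move to the shelf's left end.

Call:
carry_out --commands '[[[255, -1.5, -0.5, 0, 0, 0, 0], [255, -3.0, -1.1, 0, 0, 0, 0], [255, -4.5, -1.7, 0, 0, 0, 0], [255, -6, -2.3, 0, 0, 0, 0], [255, -7.2, -2.7, 0, 0, 0, 0], [255, -7.7, -2.85, 0, 0, 0, 0.1], [255, -7.7, -2.85, 0.3, 0, 0, 0.1], [255, -7.7, -2.85, 0.3, 0, 0, 0.1]]]'

```text
time: 4.72
ee_pos: [0.5267, 0.1599, 0.2123]
eef_rot: [0.724, -0.689, -0.0, -0.0]
ft_force: [-0.8, -0.6, 0.2]
width: 0.0005
```

```bash
python3 - <<'E'
from h import *
delta(W([0,.112,.1535]))
i=r.camera_info('wrist'); cv2.imwrite('pics/w4.png',r.camera('wrist'))
for d in ([0,.074,.162],[0,.05,.162],[0,.026,.162],[0,.095,.15],[-.018,.095,.154],[.018,.095,.154]): print(d,proj('wrist',W(d),i).round(1))
E
```

```text
tcp [0.5267 0.1599 0.2123] t 4.72 F [-0.76 -0.64  0.23] w 0.0005
shift [-0.04 -0.06  2.35] rot [ 0.    0.   -0.03]
[0, 0.074, 0.162] [369.6 218.2]
[0, 0.05, 0.162] [401.3 218.1]
[0, 0.026, 0.162] [432.9 218. ]
[0, 0.095, 0.15] [340.8 213.1]
[-0.018, 0.095, 0.154] [340.8 236. ]
[0.018, 0.095, 0.154] [341.6 192.6]
```

View pics/w4.png

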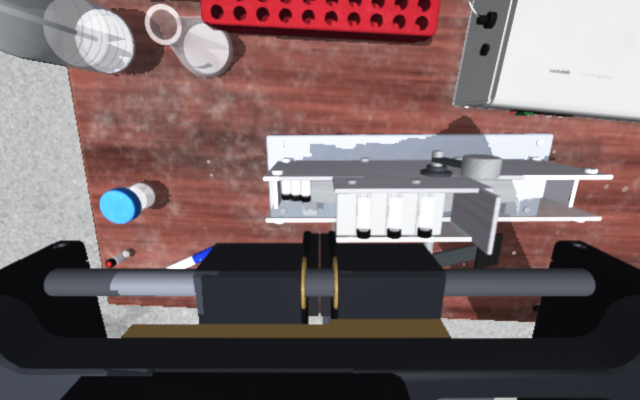

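Call:
carry_out --commands '[[[255, -0.15, -0.1, 0.6, 0, 0, 0], [255, -0.15, -0.1, 1.2, 0, 0, 0], [255, -0.15, -0.1, 1.6, 0, 0, 0], [255, -0.15, -0.1, 1.9, 0, 0, 0], [255, -0.15, -0.1, 1.9, 0, 0, 0]]]'

```text
time: 5.4
ee_pos: [0.5291, 0.1636, 0.1648]
eef_rot: [0.724, -0.69, -0.0, -0.0]
ft_force: [-0.2, -0.7, 0.6]
width: 0.0006
```

```bash
python3 - <<'E'
from h import *
delta(W([0,.112,.1535]))
i=r.camera_info('wrist'); a=r.camera('wrist'); cv2.imwrite('pics/w5.png',cv2.resize(a[120:280,240:480],None,fx=3.3,fy=3.3,interpolation=cv2.INTER_CUBIC))
for d in ([0,.074,.162],[0,.026,.162],[-.018,.095,.154],[.018,.095,.154]): print(d,((proj('wrist',W(d),i)-[240,120])*3.3).round(1))
cv2.imwrite('pics/s5.png',cv2.resize(r.camera('scene')[185:265,215:315],None,fx=7,fy=7,interpolation=cv2.INTER_CUBIC))
E
```

```text
tcp [0.5291 0.1636 0.1648] t 5.4 F [-0.2  -0.73  0.58] w 0.0006
shift [0.11 0.04 0.45] rot [ 0.    0.   -0.04]
[0, 0.074, 0.162] [488.1 425. ]
[0, 0.026, 0.162] [748.3 424.2]
[-0.018, 0.095, 0.154] [367.  490.6]
[0.018, 0.095, 0.154] [372.3 318.6]
```

View pics/w5.png

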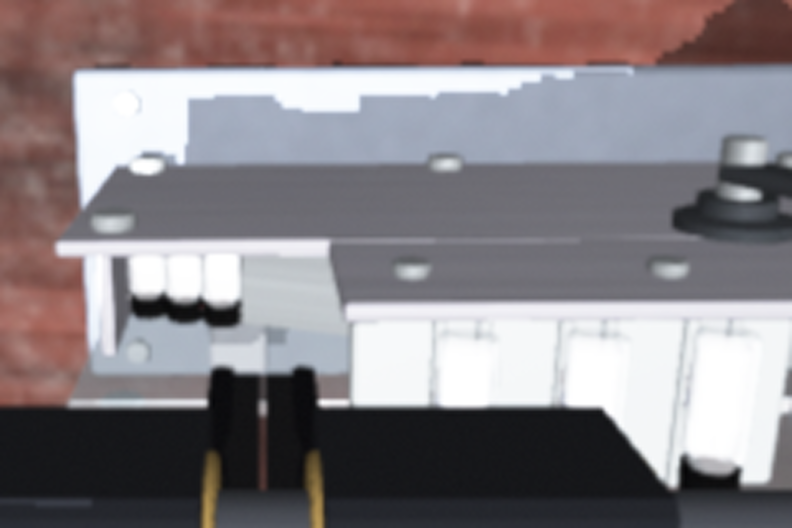

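View pics/s5.png

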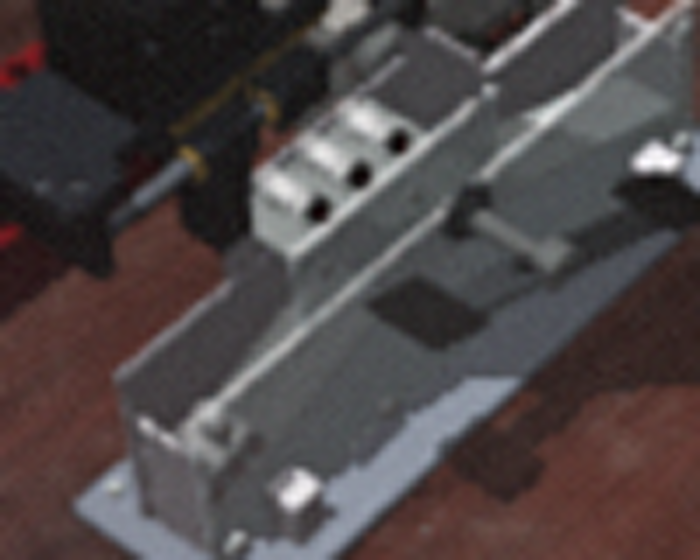

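```bash
python3 - <<'E'
from h import *
s=r.read_state()
for P in (s['ee_pos'],s['ee_pos']+[0,0,.02],W([0,.095,.15]),W([0.022,.095,.158]),W([-.022,.095,.158]),W([-.017,.074,.156])): print(((proj('scene',P)-[215,185])*7+3).round(0))
E
```

```text
[216. 234.]
[211. 199.]
[258. 233.]
[216. 194.]
[297. 246.]
[324. 213.]
```

Call:
carry_out --commands '[[[255, 0, 0, 0.25, 0, 0, 0], [255, 0, 0, 0.45, 0, 0, 0], [255, 0, 0, 0.45, 0, 0, 0], [255, 0.2, 0, 0.45, 0, 0, 0], [255, 0.4, 0, 0.45, 0, 0, 0], [255, 0.5, 0, 0.45, 0, 0, 0]]]'

```text
time: 6.25
ee_pos: [0.5303, 0.1507, 0.1546]
eef_rot: [0.724, -0.69, 0.0, -0.001]
ft_force: [-0.2, 0.4, 0.1]
width: 0.0006
```

```bash
python3 - <<'E'
from h import *
delta(W([0.001,.014,.1535]))
a=r.camera('wrist'); cv2.imwrite('pics/w6.png',cv2.resize(a[120:280,240:480],None,fx=3.3,fy=3.3,interpolation=cv2.INTER_CUBIC))
cv2.imwrite('pics/s6.png',cv2.resize(r.camera('scene')[185:265,215:315],None,fx=7,fy=7,interpolation=cv2.INTER_CUBIC))
E
```

```text
tcp [0.5303 0.1507 0.1546] t 6.25 F [-0.17  0.36  0.07] w 0.0006
shift [3.51 0.01 0.04] rot [-0.02  0.   -0.04]
```

View pics/w6.png

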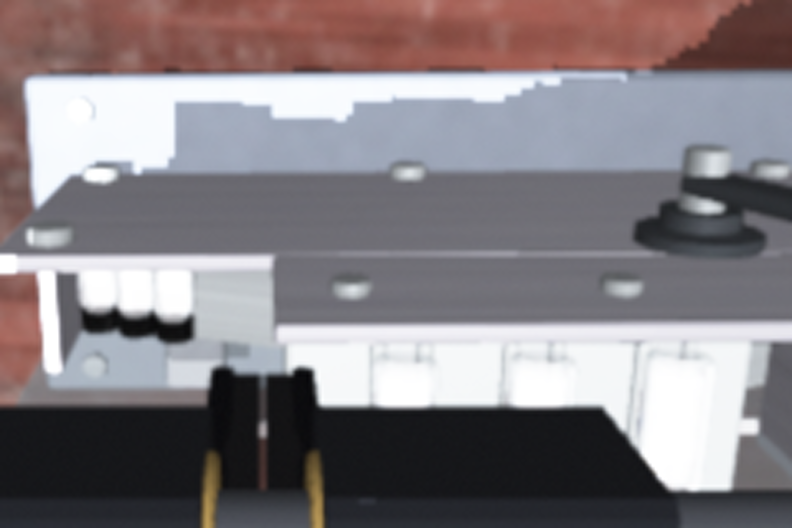

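View pics/s6.png

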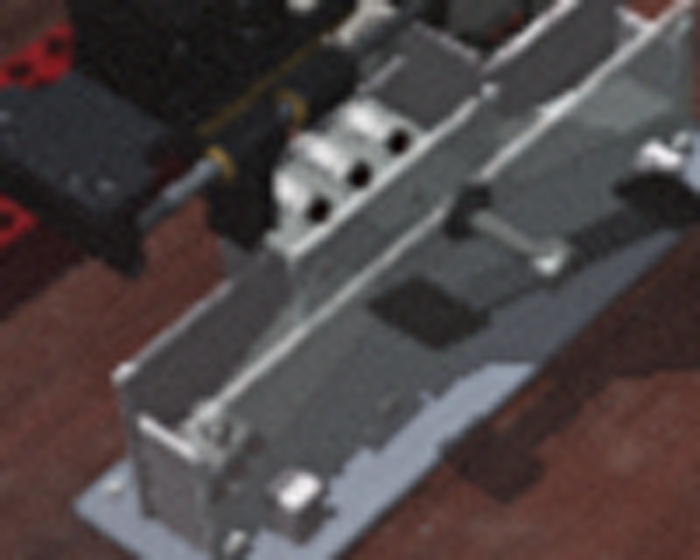

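Call:
carry_out --commands '[[[255, 0.2, 0, 0.03, 0, 0, 0], [255, 0.4, 0, 0.03, 0, 0, 0], [255, 0.6, 0, 0.03, 0, 0, 0], [255, 0.8, 0, 0.03, 0, 0, 0], [255, 1.0, 0, 0.03, 0, 0, 0], [255, 1.2, 0, 0.03, 0, 0, 0], [255, 1.4, 0, 0.03, 0, 0, 0], [255, 1.6, 0, 0.03, 0, 0, 0], [255, 1.75, 0, 0.03, 0, 0, 0], [255, 1.9, 0, 0.03, 0, 0, 0], [255, 2.0, 0, 0.03, 0, 0, 0], [255, 2.0, 0, 0.03, 0, 0, 0]]]'

```text
time: 7.85
ee_pos: [0.5328, 0.1007, 0.1538]
eef_rot: [0.724, -0.69, 0.0, -0.001]
ft_force: [-0.0, 0.8, -0.7]
width: 0.0002
```

```bash
python3 - <<'E'
from h import *
delta(W([0.001,.014,.1535]))
a=r.camera('wrist'); cv2.imwrite('pics/w7.png',cv2.resize(a[100:300,240:480],None,fx=2.7,fy=2.7,interpolation=cv2.INTER_CUBIC))
cv2.imwrite('pics/s7.png',cv2.resize(r.camera('scene')[165:245,235:335],None,fx=7,fy=7,interpolation=cv2.INTER_CUBIC))
E
```

```text
tcp [0.5328 0.1007 0.1538] t 7.85 F [-0.03  0.81 -0.67] w 0.0002
shift [1.51 0.01 0.01] rot [-0.02  0.   -0.05]
```

View pics/w7.png

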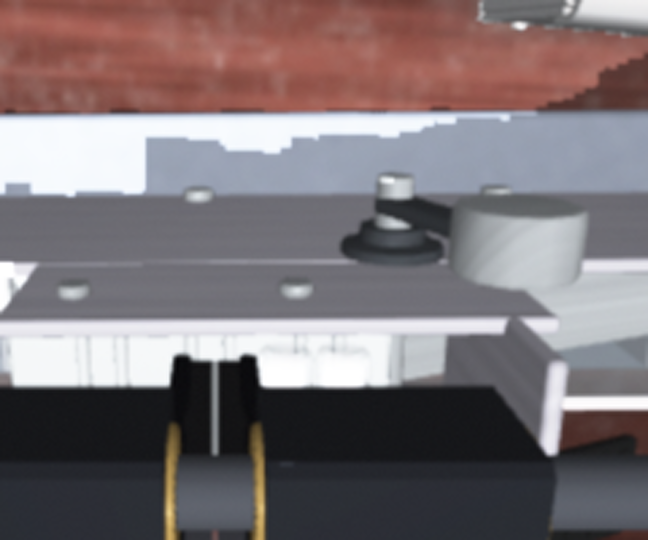

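View pics/s7.png

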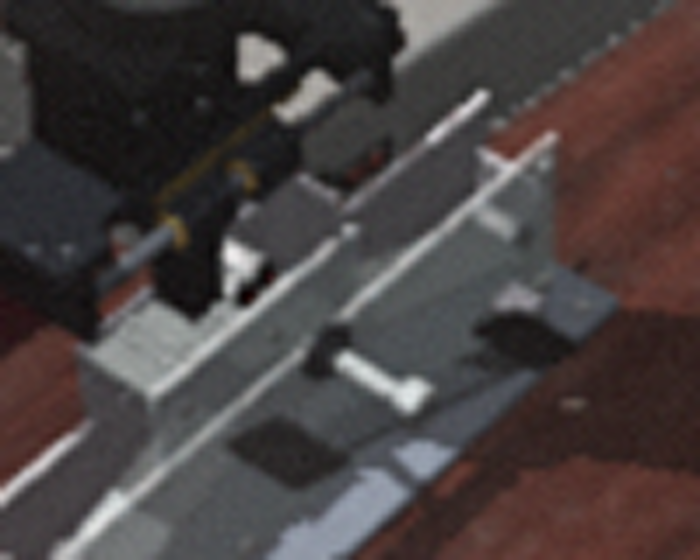

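Call:
carry_out --commands '[[[255, 0.1, 0, 0, 0, 0, 0], [255, 0.2, 0, 0, 0, 0, 0], [255, 0.3, 0, 0, 0, 0, 0], [255, 0.4, 0, 0, 0, 0, 0], [255, 0.5, 0, 0, 0, 0, 0], [255, 0.6, 0, 0, 0, 0, 0], [255, 0.6, 0, 0, 0, 0, 0], [255, 0.6, 0, 0, 0, 0, 0]]]'

```text
time: 8.95
ee_pos: [0.5334, 0.0861, 0.1538]
eef_rot: [0.724, -0.69, 0.0, -0.001]
ft_force: [0.1, -0.2, -0.5]
width: 0.0007
```

```bash
python3 - <<'E'
from h import *
delta(W([0.001,.014,.1535]))
a=r.camera('wrist'); cv2.imwrite('pics/w8.png',cv2.resize(a[100:300,240:480],None,fx=2.7,fy=2.7,interpolation=cv2.INTER_CUBIC))
E
```

```text
tcp [0.5334 0.0861 0.1538] t 8.95 F [ 0.06 -0.24 -0.45] w 0.0007
shift [0.92 0.01 0.01] rot [-0.02  0.   -0.04]
```

View pics/w8.png

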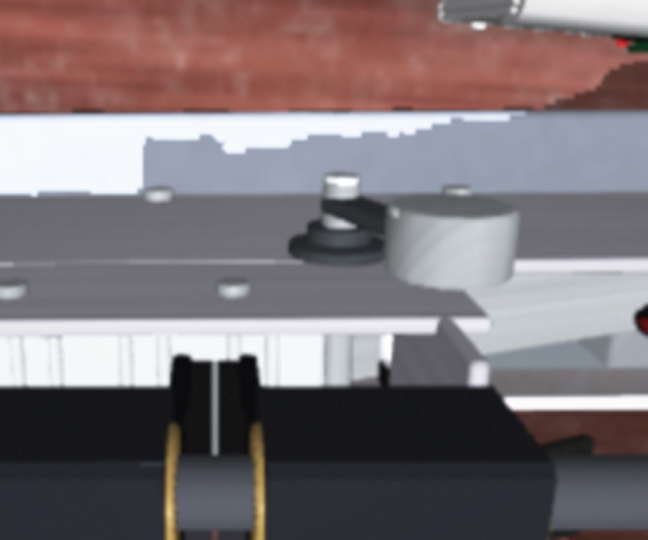

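```bash
python3 - <<'E'
from h import *
cv2.imwrite('pics/s9.png',cv2.resize(r.camera('scene')[165:245,235:335],None,fx=7,fy=7,interpolation=cv2.INTER_CUBIC))
cv2.imwrite('pics/w9.png',cv2.resize(r.camera('wrist')[205:255,330:440],None,fx=7,fy=7,interpolation=cv2.INTER_CUBIC))
cv2.imwrite('pics/t9.png',cv2.resize(r.camera('top')[140:220,220:360],None,fx=5.6,fy=5.6,interpolation=cv2.INTER_CUBIC))
E
```

```text
(no output)
```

View pics/s9.png

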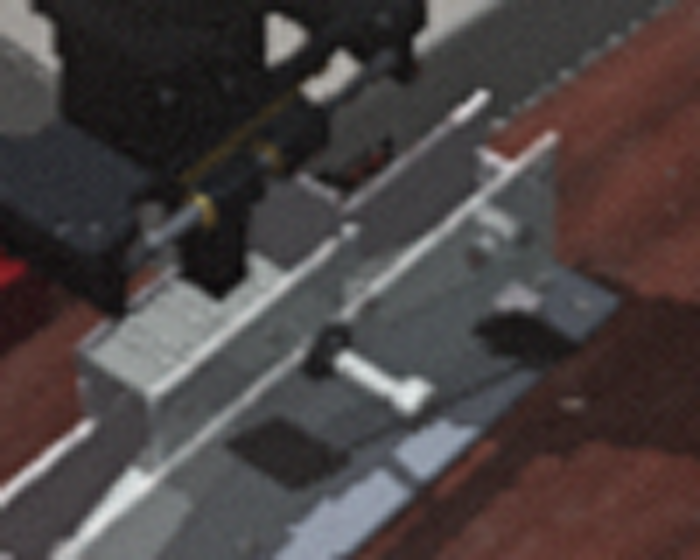

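View pics/w9.png

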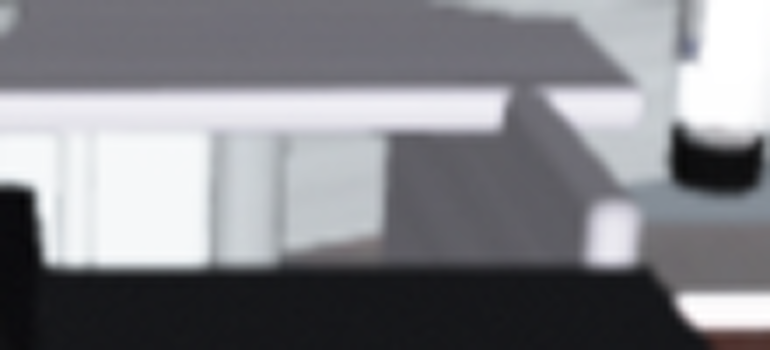

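View pics/t9.png

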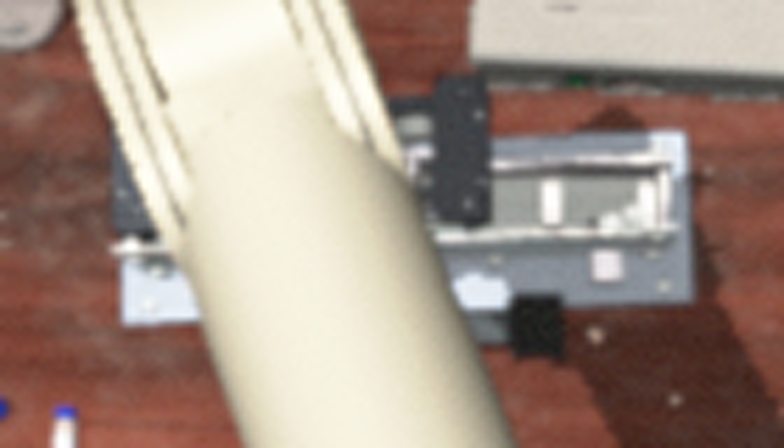

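Vial 0 and at least one more have gone down, and one is still rolling in the right lane. I'll back off and check whether the shelf is empty.

Call:
carry_out --commands '[[[255, -0.3, 0, 0, 0, 0, 0], [255, -0.4, 0, -0.8, 0, 0, 0], [255, -0.4, 0, -2.4, 0, 0, 0], [255, -0.4, 1, -3.6, 0, 0, 0], [255, -0.4, 3, -4, 0, 0, 0], [255, -0.4, 4, -4, 0, 0, 0], [255, -0.4, 4, -4, 0, 0, 0]]]'

```text
time: 10.02
ee_pos: [0.432, 0.0915, 0.2541]
eef_rot: [0.724, -0.69, 0.002, -0.0]
ft_force: [0.6, -0.4, 0.1]
width: 0.0004
```

```bash
python3 - <<'E'
from h import *
delta(W([0.001,.014,.1535]))
cv2.imwrite('pics/w10.png',r.camera('wrist'))
cv2.imwrite('pics/s10.png',cv2.resize(r.camera('scene')[165:245,235:335],None,fx=7,fy=7,interpolation=cv2.INTER_CUBIC))
E
```

```text
tcp [0.432  0.0915 0.2541] t 10.03 F [ 0.57 -0.43  0.11] w 0.0004
shift [ 1.33 -4.02  4.04] rot [-0.03 -0.02 -0.04]
```

View pics/w10.png

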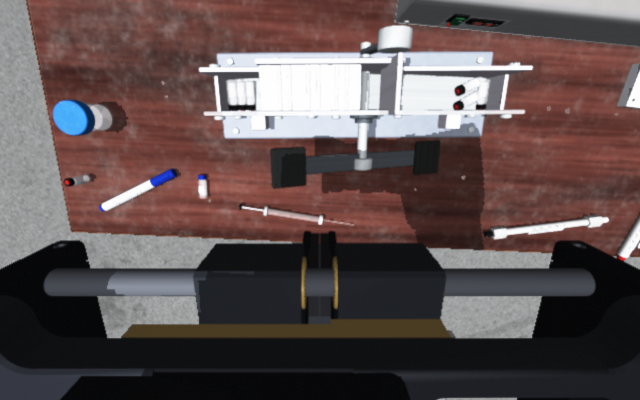

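View pics/s10.png

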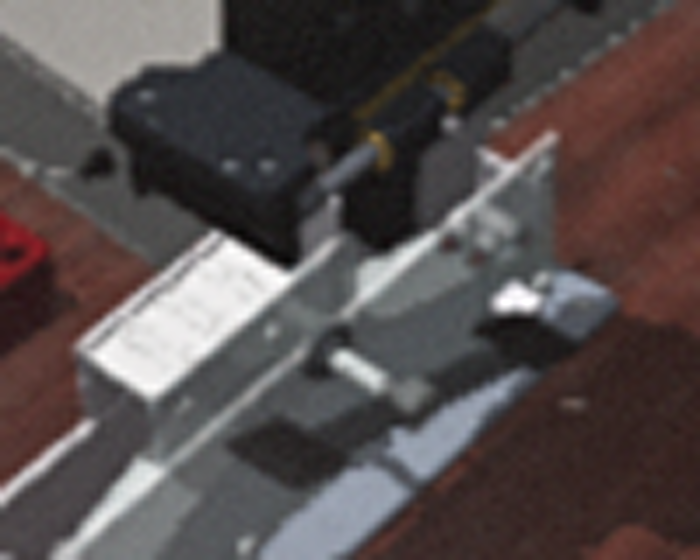

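```bash
python3 - <<'E'
from h import *
i=r.camera_info('wrist')
a=r.camera('wrist'); cv2.imwrite('pics/w11.png',cv2.resize(a[55:135,395:525],None,fx=6,fy=6,interpolation=cv2.INTER_CUBIC))
for d in ([0,-.152,.045],[0,-.146,.047],[-.018,-.13,.055],[.018,-.13,.055]): print(((proj('wrist',W(d),i)-[395,55])*6).round())
print(r.read_state()['time'])
E
```

```text
[565. 238.]
[540. 237.]
[465. 333.]
[492. 134.]
10.175
```

View pics/w11.png

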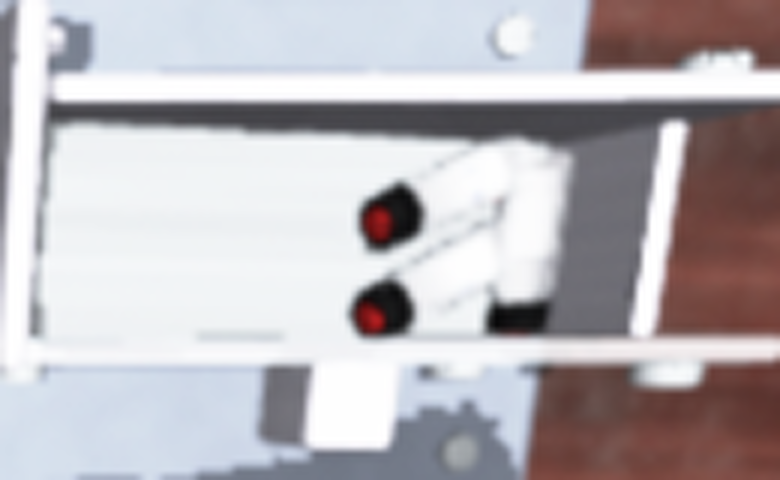

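Call:
carry_out --commands '[[[255, 0, 0, -1, 0, 0, 0], [255, 0, 0, -1.5, 0, 0, 0], [255, 0, 0, -1.5, 0, 0, 0], [255, 0, 0, -1.5, 0, 0, 0], [255, 0, 0, -1.5, 0, 0, 0], [255, 0, 0, -1.5, 0, 0, 0], [255, 0, 0, -1.5, 0, 0, 0], [255, 0, 0, -1.5, 0, 0, 0]]]'

```text
time: 11.18
ee_pos: [0.4334, 0.0914, 0.2911]
eef_rot: [0.724, -0.69, 0.0, -0.001]
ft_force: [0.0, 0.3, 0.4]
width: 0.0005
```

```bash
python3 - <<'E'
from h import *
i=r.camera_info('wrist')
a=r.camera('wrist'); 
for k in range(8): b=r.camera('wrist')
print('diff',cv2.absdiff(a,b)[40:220].max(), cv2.absdiff(a,b).mean())
cv2.imwrite('pics/w12.png',cv2.resize(b[40:220,180:560],None,fx=2.1,fy=2.1,interpolation=cv2.INTER_CUBIC))
def d(p,z):
    P=onz('wrist',p,z,i); return RD.inv().apply(P-O).round(3)
print(r.read_state()['time'],r.read_state()['ft_force'])
E
```

```text
diff 54 0.6008033854166667
11.625 [-0.37679031  0.07798118 -0.67065996]
```

View pics/w12.png

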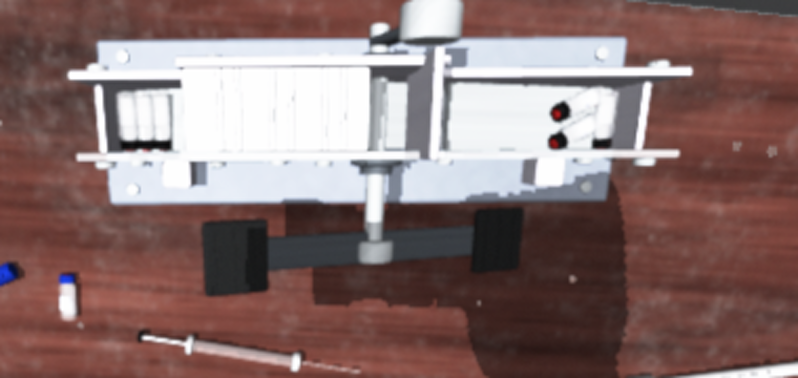

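```bash
python3 - <<'E'
from h import *
r.close_job()
E
```

```text
the job is handed in; nothing more can be done
```

I pressed the right pedal down to 89 mm with the closed fingers. The gate rocked over and stayed right after I lifted off, with all three vials still on the shelf. I then pushed the vials from the left along the shelf until they dropped through the gate, backed off upward and handed the job in at about 11.6 s.

**Last checks, by eye from the wrist camera:**
- **Shelf and right lane:** the shelf is empty and all three vials are in the right lane. The outermost lies square near the end stop, about 145 mm right of the middle. The other two lie at a slant against it, but their centres are between the plates.
- **Gate, left lane and bystanders:** the right pedal is down, and the three left-lane vials look unmoved. I saw no bystander disturbed.
- **Robot:** the gripper is clear of everything, with under 1 N at the wrist.

**What disagreed or was not conclusive:**
- **Stillness:** the last picture difference over about 0.4 s peaked at 54 grey levels (mean 0.6). I took that as noise along edges. The vials lay the same way in views about 1 s apart, but I did not measure their speed.
- **Position estimate:** near the shelf, the wrist camera placed the diverter about 3 to 4 mm further left than the position I worked from. I allowed about 2 mm for this in the push.

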